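Index the jar carousel and charge the next jar with one grinding ball

TASK

Push the jar carousel round by its pegs to the next position, so that the open jar following the capped ones clicks into place under the funnel. Then pick up one steel grinding ball with the blue-handled wire spoon, keeping your fingers off the balls, and tip it through the funnel into that jar. Lay the spoon back flat on its blue mat; the other two balls stay on their track and the bottles, timer and pen stay where they are.

Things in the scene. Friction and masses are not known exactly. Their poses are not given: they have to be found in the camera images.
- station: Charging station fixed on the worktop: round grey base carrying a six-position carousel (index table), a funnel on a post and a spring detent. Origin on the carousel's axis at worktop level, z up, +x points from the axis to the funnel and its post (14 mm thick, 122 mm high, at x = 124 mm).
- table (a joint): Angle of the carousel, rad, growing counter-clockwise seen from above; it locks every 60 degrees (1.047). At the start it is locked at 0 with the last capped jar under the funnel; at +1.047 the first open jar is locked there. Stops at -1.6 and 2.7.
- carousel_top (a point): Centre of the carousel's aluminium disc (210 mm over its notched rim), on its top face, 30 mm above the worktop. On a 65 mm radius stand six white jars, 38 mm diameter, one every 60 degrees: three neighbours with blue caps (tops 76 mm above the worktop), three open (rims 74 mm above it). A 40 mm wide hub reaches 52 mm above the worktop.
- push_peg (a point): One of the six upright black push pegs, 12 mm diameter, reaching from 30 to 76 mm above the worktop, on a 94 mm radius halfway between the jars; this point is on the peg's axis 55 mm above the worktop and turns with the carousel. At the start this peg is at 210 degrees (counter-clockwise from the station's +x); the others follow every 60 degrees.
- detent (a point): The spring roller that drops into the rim's notches, 25 mm above the worktop; its low dark housing (34 mm high) lies 120 to 163 mm from the axis at +120 degrees. Leaving a locked position takes about 6 N on a peg, between positions under 1 N; within 4 degrees of a position the roller pulls the carousel home, and pushed past it by more than 5 degrees it comes out again.
- next_jar (a point): In the open jar to be charged (turns with the carousel): on the jar's axis, 10 mm above its inner floor, where a ball's centre lies once it is in. At the start this jar is at -60 degrees from the station's +x. The jar is 34 mm wide inside, its inner floor 33 mm above the worktop.
- funnel_mouth (a point): Centre of the upper rim of the steel funnel, 118 mm above the worktop, 65 mm from the carousel's axis along the station's +x. The mouth is 68 mm wide inside; the 26 mm bore of the spout ends 82 mm above the worktop, just over the jars. Fixed to the station by a small arm from the post.
- ball_track: White tray 126 x 46 mm fixed on the worktop with a track of two 3 mm steel rods, centres at y = +-4 mm, on which three balls queue. Origin at worktop level, mid-tray; +x along the track to its end block (face at x = 55 mm, 35 mm high); the track falls 2 degrees that way. Floor 6 mm, side walls 22 mm high, inner faces at y = +-19. Open at -x but for a 10 mm wide, 23 mm high stop at x = -47.
- ball_1_center (a point): Centre of a steel ball, 20 mm diameter, about 33 g: the first of the queue from the open end, at about x = +4 mm in the tray's frame and 27 mm above the worktop. The balls rest against each other and the end block.
- ball_2_center (a point): Centre of the second ball of the queue, like the first, 26 mm above the worktop.
- ball_3_center (a point): Centre of the third ball of the queue, touching the end block, 25 mm above the worktop.
- ball_1: The ball of ball_1_center (this body's own origin turns as it rolls).
- ball_2: The ball of ball_2_center.
- ball_3: The ball of ball_3_center.
- spoon: One-ball spoon, 160 mm long, about 50 g, lying flat on the mat. Origin: middle of the underside of the handle; +x runs along the spoon to its pocket, z up. Handle: blue bar 90 mm long (x), 16 mm wide (y), 22 mm high, gripped across its width. A 4 mm wire leads from it, 14 to 17 mm above the underside, to the pocket.
- spoon_pocket (a point): Spoon pocket, at x = 105, z = 3 mm in the spoon's frame: two 3 mm wire tines at y = +-9.5 mm, open to the front, reaching 9 mm past this point, tips turned up 1 mm; behind, upright wires and an arch 14 mm up stop the ball. A ball rests with its centre 6.5 mm above this point. Level within 10 degrees it keeps the ball; nose down 30 degrees or more the ball rolls out.
- pocket_tip (a point): Midway between the tips of the tines. Scooping: the tines pass astride the track rods, below the ball. With spoon_pocket 9 to 14 mm below the ball's centre and within 2 mm of the track's centre line the level spoon slides freely along the track's +x until the ball stands over spoon_pocket; lifted straight up it takes that one ball.
- mat: Blue mat fixed on the worktop, 210 x 80 x 2 mm, on which the spoon lies. Origin in the middle of its underside, x along its length.
- timer: Bystander: white lab timer, 42 x 66 x 57 mm. Origin at its underside.
- dropper: Bystander: small white bottle with red cap, 28 mm diameter, 70 mm high. Origin at its underside.
- reagent: Bystander: white bottle with a blue band, 50 mm diameter, 135 mm high. Origin at its underside.
- pen: Bystander: black and white marker pen lying flat, 135 mm long, 16 mm thick.
There are look-alikes about, which are no part of the job. Leave any pink look-alike of the spoon alone.

How it is judged:
By the outcome, as a careful person would: the job done as asked, in the order asked, and still so for the second after the job is handed in, with the robot touching nothing.
It also fails if it takes over 58 s, if anything falls off the work surface, if the arm or the gripper's body presses on something with over 40 N, if the wrist force passes 120 N, or if a joint passes its speed limit or range.

ROBOT

A 6-joint arm with a two-finger parallel gripper is mounted at the origin on a cart in front of the work surface, level with it; the furniture and walls round the work are solid. World frame = base frame: x ahead of the robot, y to its left, z up, the work surface at z = 0. Lengths are in m, angles in rad, forces in N, time in s.
With the tool pointing down it reaches from about 0.25 to 0.775 m from the base axis. Payload 8.9 kg.
Tool frame: the origin (TCP) lies midway between the tips of the shut fingers; the grasp point (between the pads) lies 19 mm behind it (tcp_to_grasp is the distance from the TCP to the grasp point, in m); z points along the fingers, y is the direction in which the jaws open and shut (so a half turn about z gives the same grasp; the last joint's range is limited). The gripper opens to 85 mm and grips with 20 to 120 N. Pads are 22 mm wide; open, the fingers measure 114 mm over their backs; the gripper's body (76 mm by 85 mm) begins 54 mm behind the grasp point. The pads swing forward as they close: fully open they stand 13 mm farther back than shut.
Start: joints at [-1.347, 0.291, -0.153, 1.127, 0, 1.431], TCP at [0.186, -0.491, 0.231] pointing down, gripper open.
Joint ranges: [-2.52, 2.52], [-0.91, 1.74], [-1.3, 1.37], [-1.96, 2.02], [-1.52, 1.47], [-3.14, 3.14]. Speed limits (rad/s): [2.22, 2.22, 2.79, 3.14, 3.14, 3.14].

INTERFACE

Orientations are given as a unit quaternion [x, y, z, w].
In Python, from workcell import * gives the robot as it stands. The module is installed in compiled form; this text tells all that it offers. Calls block until the motion is done:
- goto(position, orientation): joint-space move of the TCP to a pose.
- move_straight(position, speed=0.15, orientation=None, stop_force=None): straight line of the TCP; orientation=None keeps the orientation; speed is the mean speed in m/s. With stop_force (N) it stops when the force on the tool has changed by that much, and returns True; else False.
- movej(angles): joint-space move.
- open_gripper() and close_gripper(squeeze=None): open the fingers fully, or close them until they stop; squeeze is the grip in N (None keeps the last).
- wait(seconds).
- solve_ik(position, orientation): joint angles nearest the present ones, or None.
- sense(): the state.
- capture(name): name is "scene" or "side" or "wrist"; returns the picture (480x640x3 uint8, red, green, blue); there is no depth.
- get_calibration(name): a dict with "fx", "fy", "cx", "cy" (pixels), "origin" and "attitude" of the camera in the world; the wrist camera has in their place "mount" (4x4, takes a point from camera to tool coordinates, whose origin is the TCP and whose axes are the flange's). Camera axes: x right, y up, looking along -z (the intrinsics and any distortion apply to the point x, -y, -z); pixel columns grow to the right and rows downward; lengths in m; the calibration is good to about 2 mm. A picture is of the moment at which its call begins: read the wrist's pose just before it. get_calibration takes no time and is no camera call.
A pose or a line that the arm cannot do raises MotionError and nothing moves.
- close_job(): hands the job in, once; it reports no verdict.
The state is a dict: "time": time; "q": joint angles; "joint_velocities": joint speeds; "joint_torque": joint torques, N m; "tcp_pos": TCP position; "eef_rot": TCP orientation; "force": force on the tool from outside, world axes, zero at the start; "ft_torque": the same for the moment, N m; "width": finger opening in m.
Only numpy, scipy, OpenCV 4.12 (cv2) and the standard library are available. Lean on these libraries where they do the work, as an engineer would, in place of code of your own. Each camera call takes 0.05 s, during which the arm holds its last target.

## Working session

There is one attempt and no reset: what is moved stays moved. The work goes in short steps, each a Python script; the robot and the scene stay as the last script left them, time stands still between calls to the robot, and variables do not carry over. Pictures are saved under pics/ and viewed, and the job is handed in when it is done.

```bash
mkdir -p pics; ls
python3 - <<'E'
from workcell import *
import cv2
for n in ("scene","side","wrist"):
    c=get_calibration(n); print(n,{k:(v.tolist() if hasattr(v,'tolist') else v) for k,v in c.items()})
    s=sense()
    im=capture(n); cv2.imwrite(f"pics/{n}0.png",im[:,:,::-1])
print(sense())
E
```

```text
pics
scene {'fx': 610.2614031559461, 'fy': 610.2614031559461, 'cx': 319.39666543845334, 'cy': 227.55949174195092, 'origin': [-0.6178814214722901, 0.7539985269948308, 0.8172906813918855], 'attitude': [-0.25412576975729034, 0.4535987507683234, 0.749871709304835, -0.4090974040872489]}
side {'fx': 528.9479167720664, 'fy': 528.9479167720664, 'cx': 319.3590018240177, 'cy': 235.00751962590877, 'origin': [0.37724146190529345, 1.073917955128195, 0.620590162948977], 'attitude': [-0.03727718431329375, 0.5226214162003138, 0.850152087082844, -0.052141113213427785]}
wrist {'fx': 372.2624475868542, 'fy': 372.2624475868542, 'cx': 313.7558795063184, 'cy': 239.35717980140527, 'mount': [[0.0005723045552666216, 0.9648818525718971, 0.26268361777035093, 0.06655426438595594], [0.9999998355009744, -0.0005622624569619338, -0.00011339732668111857, 0.0002211309196389344], [3.8282113686422645e-05, 0.2626836394569584, -0.9648820156351378, -0.1421696821626356], [0.0, 0.0, 0.0, 1.0]]}
{'time': 0.15, 'q': array([-1.34727414e+00,  2.91118123e-01, -1.53933953e-01,  1.12673115e+00,
        2.63016308e-05,  1.43152867e+00]), 'joint_velocities': array([-0.00069981, -0.00165664,  0.00313956,  0.00088051, -0.00068521,
       -0.00031689]), 'joint_torque': array([-1.42121226e-04, -5.37368417e+01,  3.31521070e+01,  1.14819998e-02,
       -2.81508128e-04, -1.10986045e-05]), 'tcp_pos': array([ 0.18626655, -0.49048769,  0.23088835]), 'eef_rot': array([ 9.83592885e-01,  1.80401755e-01, -7.64244585e-06, -4.93567070e-04]), 'force': array([0.45727415, 0.68087682, 0.58991606]), 'ft_torque': array([-0.01172619,  0.02268586, -0.02046971]), 'width': 0.08540180580136995}
```

View pics/scene0.png

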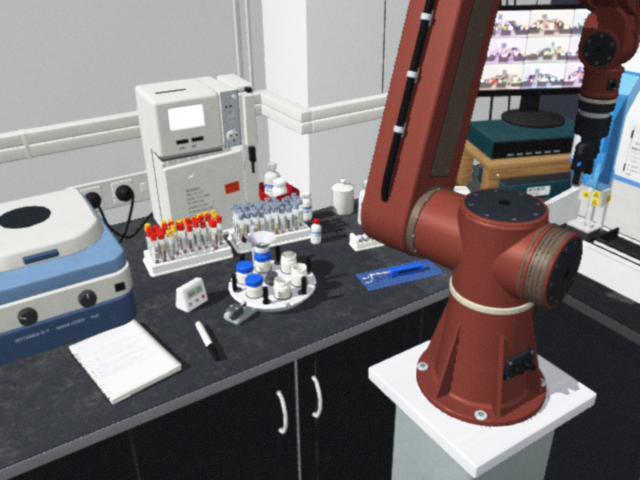

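View pics/side0.png

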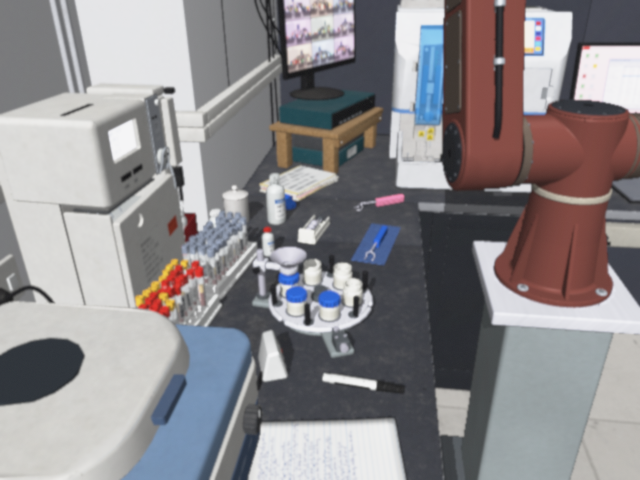

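View pics/wrist0.png

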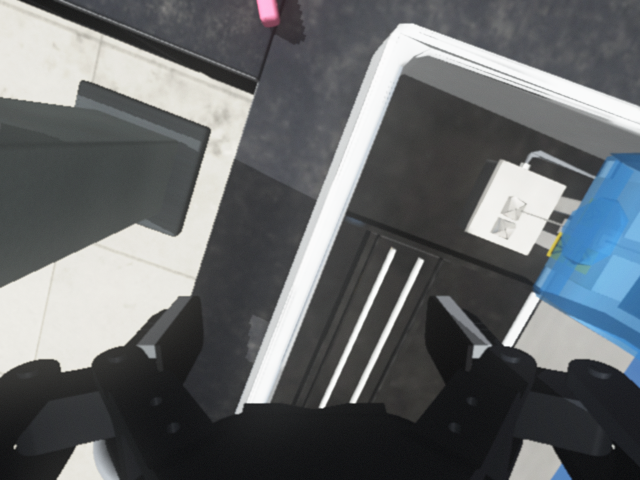

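The scene and side views show the station (side ~(320,300)), the blue spoon on its mat (side ~(377,243)), the pink look-alike (side ~(380,202)), the ball track (side ~(314,229)) and the bystanders. I'll cast rays for rough positions.

```bash
cat > h.py <<'E'
import numpy as np, cv2
from scipy.spatial.transform import Rotation as R
from workcell import *
def camray(name,uv,pose=None):
    c=get_calibration(name); uv=np.atleast_2d(uv).astype(float)
    d=np.c_[(uv[:,0]-c["cx"])/c["fx"],-(uv[:,1]-c["cy"])/c["fy"],-np.ones(len(uv))]
    if "mount" in c:
        T=np.eye(4);T[:3,:3]=R.from_quat(pose[1]).as_matrix();T[:3,3]=pose[0]
        M=T@np.array(c["mount"])
        return M[:3,3],d@M[:3,:3].T
    return np.array(c["origin"]),d@R.from_quat(c["attitude"]).as_matrix().T
def onplane(name,uv,z,pose=None):
    o,d=camray(name,uv,pose); t=(np.atleast_1d(z)-o[2])/d[:,2]; return o+d*t[:,None]
def project(name,P,pose=None):
    c=get_calibration(name);P=np.atleast_2d(P)
    if "mount" in c:
        T=np.eye(4);T[:3,:3]=R.from_quat(pose[1]).as_matrix();T[:3,3]=pose[0];M=T@np.array(c["mount"]);o,A=M[:3,3],M[:3,:3]
    else:o,A=np.array(c["origin"]),R.from_quat(c["attitude"]).as_matrix()
    q=(P-o)@A
    return np.c_[c["cx"]+c["fx"]*q[:,0]/-q[:,2],c["cy"]-c["fy"]*q[:,1]/-q[:,2]]
def snap(name,fn):
    s=sense(); im=capture(name)[:,:,::-1].copy(); cv2.imwrite(f"pics/{fn}.png",im)
    np.save(f"pics/{fn}.npy",np.r_[s["tcp_pos"],s["eef_rot"]]); return im,(s["tcp_pos"],s["eef_rot"])
def loadpose(fn):
    a=np.load(f"pics/{fn}.npy"); return a[:3],a[3:]
def down(yaw): # tool z down, jaw(y) axis: tool x at angle yaw from world x
    return (R.from_euler('z',yaw)*R.from_euler('x',np.pi)).as_quat()
E
python3 - <<'E'
from h import *
for n,u,z in (("side",(320,300),.03),("side",(377,243),.02),("side",(314,229),.02),("side",(380,202),.0),("side",(362,384),.0),("side",(275,200),.07),("side",(267,243),.04),("side",(272,360),.03),("scene",(263,238),.118),("scene",(274,285),.03),("scene",(400,273),.01)):
    print(n,u,onplane(n,u,z)[0].round(3))
s=sense();print(R.from_quat(s["eef_rot"]).as_matrix().round(3))
for n,(a,b,c,d),f in (("side",(230,170,430,400),4),("scene",(170,180,450,340),2.8)):
    im=cv2.imread(f"pics/{n}0.png")[b:d,a:c]; 
    im=cv2.resize(im,None,fx=min(800/im.shape[1],600/im.shape[0]),fy=min(800/im.shape[1],600/im.shape[0]),interpolation=cv2.INTER_CUBIC); cv2.imwrite(f"pics/{n}0c.png",im)
E
```

```text
side (320, 300) [0.494 0.2   0.03 ]
side (377, 243) [ 0.389 -0.077  0.02 ]
side (314, 229) [ 0.552 -0.137  0.02 ]
side (380, 202) [ 0.389 -0.378  0.   ]
side (362, 384) [0.398 0.395 0.   ]
side (275, 200) [ 0.665 -0.198  0.07 ]
side (267, 243) [ 0.647 -0.01   0.04 ]
side (272, 360) [0.551 0.388 0.03 ]
scene (263, 238) [0.556 0.178 0.118]
scene (274, 285) [0.48  0.194 0.03 ]
scene (400, 273) [ 0.383 -0.112  0.01 ]
[[ 0.935  0.355 -0.   ]
 [ 0.355 -0.935  0.001]
 [ 0.    -0.001 -1.   ]]
```

View pics/side0c.png

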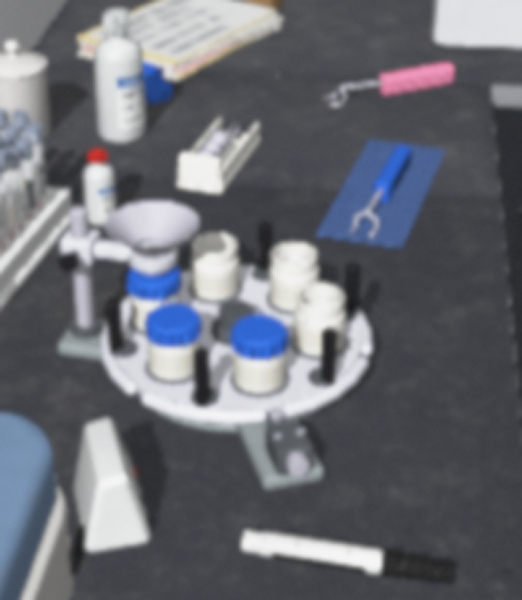

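View pics/scene0c.png

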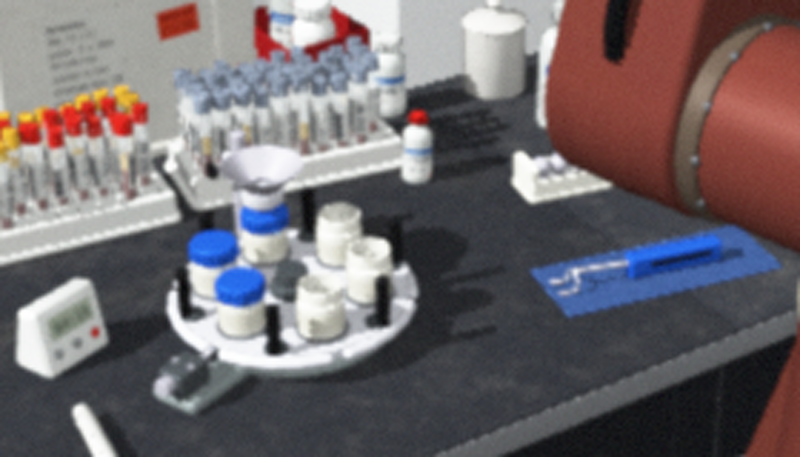

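Run:
```python
from h import *
goto([0.43,-0.10,0.24],down(0)); im,p=snap("wrist","w1"); print(sense()["time"],p)
goto([0.42,0.17,0.26],down(0)); im,p=snap("wrist","w2"); print(sense()["time"],sense()["q"].round(2))
```

```text
1.8833 (array([ 0.43002838, -0.1006293 ,  0.24000058]), array([ 9.99999967e-01, -2.32807138e-04,  1.64232544e-05,  1.10071561e-04]))
6.5917 [ 0.22  0.14 -0.27  1.16  0.   -2.92]
```

View pics/w1.png

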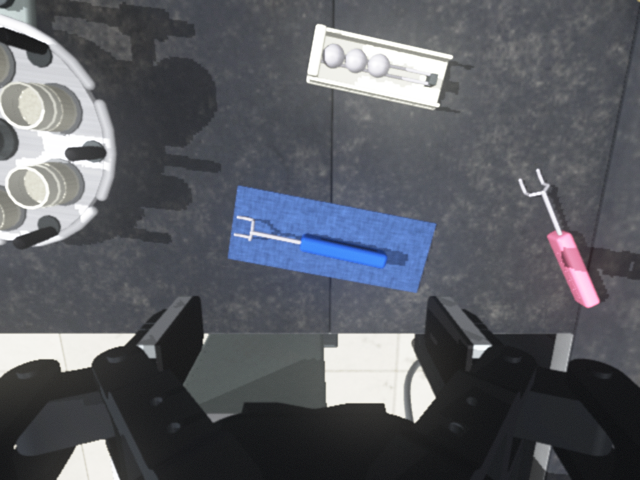

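View pics/w2.png

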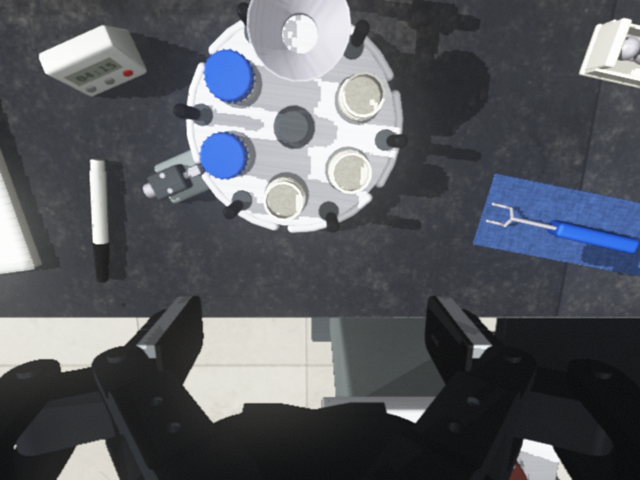

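w1 shows the ball track at (380,65), with the end block on the left at (315,55) and balls at (333,55), (356,61) and (378,66). It also shows the blue spoon, with its pocket at (243,229) and handle at (343,250), and the pink look-alike at (570,265), which I'll leave alone. w2 shows the hub at (293,127), the funnel at (300,32), blue caps at (229,76) and (221,155), and open jars at (361,97), (350,171) and (285,198). Next I'll measure these with masks.

Run:
```python
from h import *
from scipy.optimize import least_squares
im=cv2.imread("pics/w2.png");p=loadpose("w2")
hsv=cv2.cvtColor(im,cv2.COLOR_BGR2HSV)
m=cv2.inRange(hsv,(105,170,90),(125,255,255));m[:,400:]=0
cs=[c for c in cv2.findContours(m,0,1)[0] if cv2.contourArea(c)>500]
caps=[]
for c in cs:
    (x,y),r=cv2.minEnclosingCircle(c);e=cv2.fitEllipse(cv2.convexHull(c));print("cap",x,y,r,e);
# open jar rims by Hough
g=cv2.cvtColor(im,cv2.COLOR_BGR2GRAY)
h=cv2.HoughCircles(cv2.medianBlur(g,3),cv2.HOUGH_GRADIENT,1,15,param1=150,param2=14,minRadius=17,maxRadius=30)
print(h[0].round(1)[:14])
h=cv2.HoughCircles(cv2.medianBlur(g,3),cv2.HOUGH_GRADIENT,1,15,param1=150,param2=14,minRadius=45,maxRadius=58)
print(h[0].round(1)[:4])
cv2.imwrite("pics/w2c.png",cv2.resize(im[0:260,130:430],None,fx=2.3,fy=2.3,interpolation=cv2.INTER_CUBIC))
im=cv2.imread("pics/w1.png")
cv2.imwrite("pics/w1c.png",cv2.resize(im[10:300,220:460],None,fx=2.06,fy=2.06,interpolation=cv2.INTER_CUBIC))
```

```text
cap 222.15020751953125 155.12551879882812 22.643266677856445 ((221.6169891357422, 155.37814331054688), (41.92119598388672, 44.957157135009766), 156.1696014404297)
cap 226.37208557128906 74.81395721435547 25.077863693237305 ((226.82473754882812, 74.24797058105469), (45.288455963134766, 50.3223991394043), 165.3310546875)
[[357.5 100.5  23.8]
 [347.5 168.5  22.4]
 [286.5 193.5  21.3]
 [227.5  73.5  24.9]
 [294.5 126.5  21. ]
 [223.5 155.5  23.5]
 [453.5 336.5  29.4]
 [298.5  33.5  18.1]
 [239.5  83.5  23.8]
 [621.5  39.5  21.8]
 [505.5 226.5  23.4]]
[[300.5  27.5  51.9]
 [256.5 157.5  56.3]]
```

View pics/w2c.png

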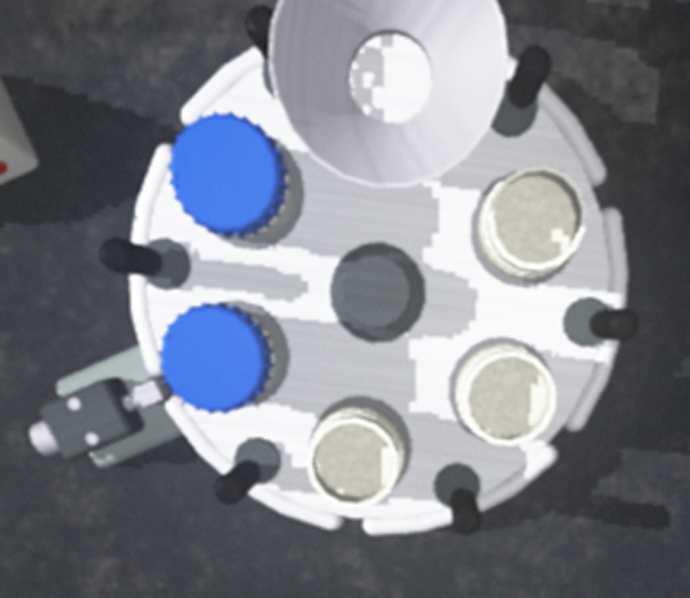

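View pics/w1c.png

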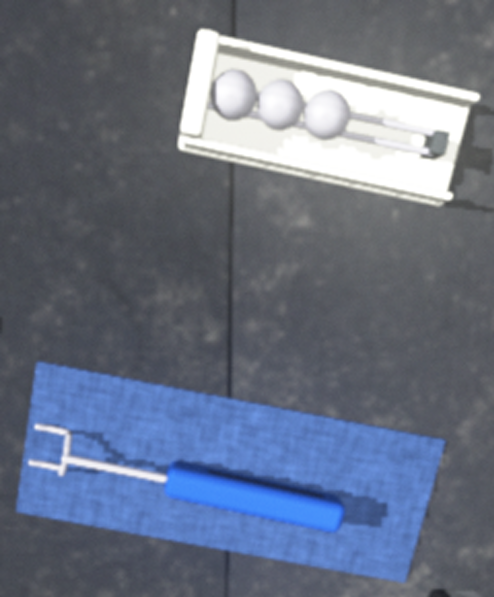

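```bash
cat > meas.py <<'E'
from h import *
from scipy.optimize import least_squares
p=loadpose("w2")
f=[((221.9,155.2),.076,65,120),((226.6,74.5),.076,65,60),((362.6,94),.074,65,-60),((351.3,170),.074,65,-120),((284.8,199.1),.074,65,180),
((292.2,126.1),.052,0,0),((298.9,30),.118,65,0),((400,140.4),.076,94,-90),((333.5,225.2),.076,94,210),((229.6,213),.076,94,150),((178.3,110.4),.076,94,90),((363.5,24.8),.076,94,-30),((243.9,8.7),.076,94,30)]
W=onplane("wrist",[a[0] for a in f],[a[1] for a in f],p)
def mod(s): 
    return np.array([[s[0]+a[2]/1e3*np.cos(s[2]+np.radians(a[3])),s[1]+a[2]/1e3*np.sin(s[2]+np.radians(a[3]))] for a in f])
r=least_squares(lambda s:(mod(s)-W[:,:2]).ravel(),[.49,.2,0],loss='soft_l1',f_scale=.002)
print("station",r.x,np.degrees(r.x[2]));print(((mod(r.x)-W[:,:2])*1e3).round(1))
p=loadpose("w1");o=np.array([220,10])
cor=np.array([(37,362),(444,440),(407,582),(17,513)])/2.06+o
C=onplane("wrist",cor,.002,p);print("mat",C.round(4).tolist(),C.mean(0),np.linalg.norm(np.diff(C,axis=0),axis=1), np.degrees(np.arctan2(*(C[0]-C[1])[1::-1])))
im=cv2.imread("pics/w1.png");hsv=cv2.cvtColor(im,cv2.COLOR_BGR2HSV)
m=cv2.inRange(hsv,(100,190,150),(125,255,255));m[:,:200]=0
c=max(cv2.findContours(m,0,1)[0],key=cv2.contourArea);rc=cv2.minAreaRect(c);print("handle",rc)
B=cv2.boxPoints(rc);H=onplane("wrist",B,.024,p);print(H.round(4).tolist(),H.mean(0),np.linalg.norm(np.diff(H,axis=0),axis=1))
b=np.array([(234,93),(280,104),(326,114)])/2.06+o
P=onplane("wrist",b,[.025,.026,.027],p);print("balls",P.round(4).tolist(),np.linalg.norm(np.diff(P,axis=0),axis=1))
# tines: tips, corners
t=np.array([(35,427),(29,463),(69,431),(63,473),(167,479)])/2.06+o
print("tines",onplane("wrist",t,[.007,.007,.005,.005,.018],p).round(4).tolist())
# tray top corners z=.022 (open end), block .035
t=np.array([(478,96),(446,203),(206,32),(181,147)])/2.06+o
print("tray",onplane("wrist",t,[.022,.022,.035,.035],p).round(4).tolist())
E
python3 meas.py
```

```text
station [ 0.49713603  0.18849113 -0.12602189] -7.220522382064472
[[-0.4  0.1]
 [ 0.2 -0.2]
 [ 0.6 -0.9]
 [-2.  -0.4]
 [-1.6  1.2]
 [ 0.2 -0.7]
 [ 3.5  0.3]
 [ 0.6 -1.5]
 [-0.5  0.1]
 [ 0.1  0.6]
 [ 0.3 -0.4]
 [-0.4  0.9]
 [ 0.3  0.8]]
mat [[0.4498, -0.0237, 0.002], [0.4103, -0.2283, 0.002], [0.3325, -0.2152, 0.002], [0.3713, -0.0091, 0.002]] [ 0.39094107 -0.11908061  0.002     ] [0.20840859 0.07887709 0.209769  ] 79.07351405929217
handle ((344.3372497558594, 246.94784545898438), (86.70652770996094, 10.780326843261719), 17.771320343017578)
[[0.3997, -0.0886, 0.024], [0.4102, -0.0919, 0.024], [0.3827, -0.175, 0.024], [0.3718, -0.1723, 0.024]] [ 0.39110436 -0.13194485  0.024     ] [0.01104132 0.08753852 0.01128744]
balls [[0.5667, -0.1182, 0.025], [0.5623, -0.1378, 0.026], [0.5582, -0.1574, 0.027]] [0.0201219  0.02004794]
tines [[0.418, -0.022, 0.007], [0.3995, -0.0179, 0.007], [0.4156, -0.0385, 0.005], [0.3937, -0.0345, 0.005], [0.3942, -0.088, 0.018]]
tray [[0.5662, -0.2232, 0.022], [0.5227, -0.2132, 0.022], [0.5874, -0.1061, 0.035], [0.544, -0.0958, 0.035]]
```

The station fit has residuals of 3.5 mm or less, the mat measures 208×79 mm, and the balls are 20.1 mm apart, so everything matches the given sizes. Next I'll check IK for the push and the pour before moving.

```bash
cat >> h.py <<'E'
ST=np.array([0.4971,0.1885]);PHI=-0.126
def stp(r,deg): a=PHI+np.radians(deg); return ST+r*np.array([np.cos(a),np.sin(a)])
def spoon_tool(tipw,psi,pitch,flip,loc=(0.114,0,0.004),tcp=(0,0,0.004)):
    """TCP pose so that spoon-frame point loc is at tipw; spoon heading psi, nose down pitch"""
    Rs=R.from_euler('z',psi)*R.from_euler('y',pitch)
    org=np.array(tipw)-Rs.apply(loc)
    Rt=Rs*R.from_euler('z',np.pi if flip else 0)*R.from_euler('x',np.pi)
    return org+Rs.apply(tcp),Rt.as_quat()
E
python3 - <<'E'
from h import *
for th in (194,226,258):
    for fl in (0,1):
        x=stp(.098,th); q=solve_ik([*x,.05],down(PHI+np.radians(th+90)+fl*np.pi)); print(th,fl,None if q is None else np.round(q,2))
fm=stp(.065,0);print("funnel",fm)
for psi in (-10,10,30,50,70,81,100):
  for fl in (0,1):
    P=np.radians(psi); tip=[*(fm-.01*np.array([np.cos(P),np.sin(P)])),.13]
    out=[]
    for pitch in (0,20,45):
        q=solve_ik(*spoon_tool(tip,P,np.radians(pitch),fl)); out.append(None if q is None else np.round(q,2).tolist())
    print(psi,fl,out)
E
```

```text
194 0 [ 0.25  0.33 -0.65  0.59  0.   -1.44]
194 1 [ 0.25  0.33 -0.65  0.59  0.    1.7 ]
226 0 [ 0.13  0.34 -0.64  0.59  0.   -2.12]
226 1 [ 0.13  0.34 -0.64  0.59  0.    1.02]
258 0 [ 0.05  0.39 -0.55  0.63  0.   -2.76]
258 1 [ 0.05  0.39 -0.55  0.63  0.    0.38]
funnel [0.56158471 0.18033165]
-10 0 [[0.28, 0.3, -0.43, 0.84, 0.0, -2.69], [0.19, 0.53, -0.02, 1.35, 0.12, -2.8], [0.12, 0.94, 0.59, 1.99, 0.21, -2.93]]
-10 1 [[0.28, 0.3, -0.43, 0.84, 0.0, 0.45], [0.19, 0.53, -0.02, 1.35, 0.12, 0.34], [0.12, 0.94, 0.59, 1.99, 0.21, 0.21]]
10 0 [[0.19, 0.27, -0.47, 0.83, 0.0, -3.13], [0.19, 0.54, -0.02, 1.37, 0.0, -3.13], None]
10 1 [[0.19, 0.27, -0.47, 0.83, 0.0, 0.02], [0.19, 0.54, -0.02, 1.37, 0.0, 0.01], None]
30 0 [[0.1, 0.27, -0.46, 0.83, 0.0, 2.72], [0.18, 0.53, -0.02, 1.35, -0.11, 2.82], None]
30 1 [[0.1, 0.27, -0.46, 0.83, 0.0, -0.42], [0.18, 0.53, -0.02, 1.35, -0.11, -0.32], None]
50 0 [[0.03, 0.31, -0.41, 0.85, 0.0, 2.29], [0.18, 0.52, -0.04, 1.29, -0.22, 2.48], [0.31, 0.91, 0.55, 1.91, -0.39, 2.72]]
50 1 [[0.03, 0.31, -0.41, 0.85, 0.0, -0.85], [0.18, 0.52, -0.04, 1.29, -0.22, -0.66], [0.31, 0.91, 0.55, 1.91, -0.39, -0.42]]
70 0 [[-0.02, 0.37, -0.33, 0.88, 0.0, 1.9], [0.18, 0.5, -0.06, 1.19, -0.3, 2.12], [0.36, 0.81, 0.38, 1.71, -0.56, 2.46]]
70 1 [[-0.02, 0.37, -0.33, 0.88, 0.0, -1.24], [0.18, 0.5, -0.06, 1.19, -0.3, -1.02], [0.36, 0.81, 0.38, 1.71, -0.56, -0.68]]
81 0 [[-0.03, 0.41, -0.27, 0.9, 0.0, 1.7], [0.18, 0.49, -0.08, 1.12, -0.33, 1.92], [0.39, 0.75, 0.26, 1.56, -0.65, 2.28]]
81 1 [[-0.03, 0.41, -0.27, 0.9, 0.0, -1.44], [0.18, 0.49, -0.08, 1.12, -0.33, -1.22], [0.39, 0.75, 0.26, 1.56, -0.65, -0.86]]
100 0 [[-0.03, 0.48, -0.15, 0.94, 0.0, 1.37], [0.18, 0.47, -0.11, 0.99, -0.35, 1.57], [0.42, 0.61, 0.03, 1.23, -0.76, 1.91]]
100 1 [[-0.03, 0.48, -0.15, 0.94, 0.0, -1.77], [0.18, 0.47, -0.11, 0.99, -0.35, -1.57], [0.42, 0.61, 0.03, 1.23, -0.76, -1.24]]
```

Run:
```python
from h import *
def P(th,z=.05): return [*stp(.098,th),z],down(PHI+np.radians(th+90))
close_gripper(); print("shut",sense()["time"],sense()["width"])
goto(*P(194,.11)); print(sense()["time"])
move_straight(P(194)[0],speed=.15)
s=sense();print(s["time"],s["force"].round(1))
for th in (211,227,243,258):
    x,q=P(th); move_straight(x,speed=.1,orientation=q); s=sense();print(th,s["time"],s["force"].round(1))
x,q=P(254); move_straight(x,speed=.1,orientation=q)
move_straight(P(254,.14)[0],speed=.2)
print(sense()["time"])
snap("scene","s1");snap("side","d1")
for n,(a,b,c,d) in (("s1",(210,210,350,320)),("d1",(240,230,400,350))):
    im=cv2.imread(f"pics/{n}.png")[b:d,a:c];cv2.imwrite(f"pics/{n}c.png",cv2.resize(im,None,fx=4.5,fy=4.5,interpolation=cv2.INTER_CUBIC))
```

```text
shut 7.3583 0.00033149041683950696
8.6833
9.2333 [ 0.3 -0.3  0.2]
211 9.6833 [0.1 0.7 0.5]
227 10.1167 [-0.3  0.4 -0.1]
243 10.55 [-0.1  0.2  1.2]
258 10.9583 [-0.4 -0.4  0.4]
11.8083
```

View pics/s1c.png

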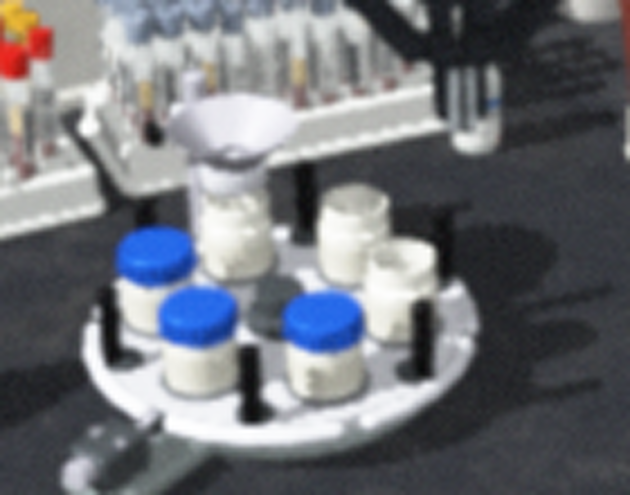

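View pics/d1c.png

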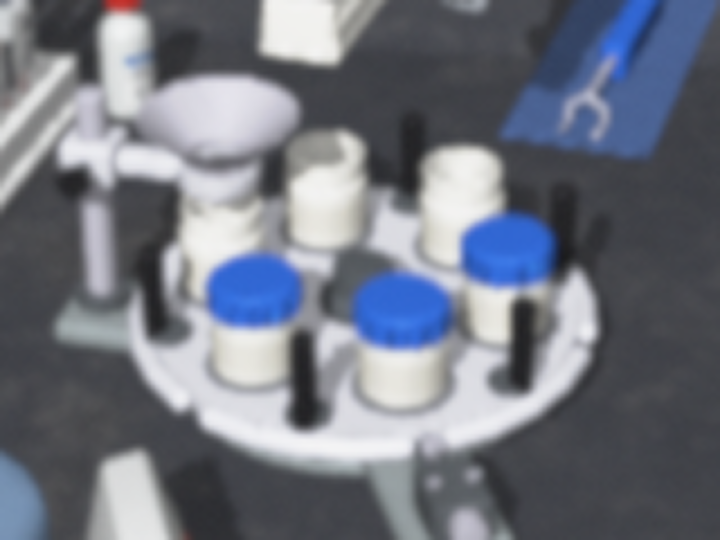

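The carousel has turned one step and an open jar is now under the funnel. To check the lock, I'll compare cap centroids at the shared 60° and 120° positions before and after.

Run:
```python
from h import *
for a,b,n in (("scene0","s1","scene"),("side0","d1","side")):
    for k in (a,b):
        hsv=cv2.cvtColor(cv2.imread(f"pics/{k}.png"),cv2.COLOR_BGR2HSV);m=cv2.inRange(hsv,(105,170,90),(125,255,255))
        nn,l,s,c=cv2.connectedComponentsWithStats(m)
        print(k,[(c[i].round(1).tolist(),s[i,4]) for i in range(1,nn) if s[i,4]>60])
    print([project(n,[*stp(.065,d),.07]).round(1).tolist() for d in (0,60,120,180)])
```

```text
scene0 [([262.4, 256.5], np.int32(110)), ([243.9, 266.2], np.int32(177)), ([405.4, 269.2], np.int32(311)), ([253.6, 279.9], np.int32(165))]
s1 [([607.1, 169.3], np.int32(81)), ([243.9, 266.2], np.int32(178)), ([253.5, 279.9], np.int32(164)), ([281.1, 281.1], np.int32(178))]
[[[262.2, 254.6]], [[244.8, 265.9]], [[254.1, 278.9]], [[282.1, 280.0]]]
side0 [([289.4, 202.5], np.int32(74)), ([380.3, 234.7], np.int32(119)), ([288.1, 278.8], np.int32(139)), ([296.0, 294.3], np.int32(217)), ([328.7, 298.7], np.int32(235))]
d1 [([289.4, 202.5], np.int32(74)), ([380.2, 234.8], np.int32(126)), ([353.2, 285.1], np.int32(233)), ([296.0, 294.4], np.int32(217)), ([328.7, 298.6], np.int32(237))]
[[[287.5, 275.7]], [[294.8, 292.8]], [[328.1, 297.3]], [[351.1, 283.9]]]
```

The centroids match within 0.1 px, so the carousel is locked at +60°. Next is a close look at the track and spoon from the grasp orientation.

Run:
```python
from h import *
goto([0.485,-0.095,0.16],down(np.radians(80)+np.pi)); print(sense()["time"],sense()["q"].round(2))
snap("wrist","w3")
open_gripper(); print(sense()["time"])
```

```text
12.8083 [-0.34  0.29 -0.36  0.93  0.   -1.74]
13.6417
```

View pics/w3.png

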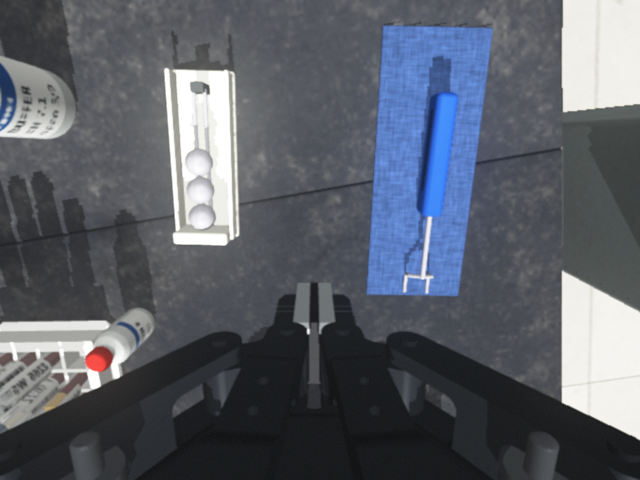

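Run:
```python
from h import *
im=cv2.imread("pics/w3.png")
a=cv2.resize(im[55:255,140:270],None,fx=3,fy=3,interpolation=cv2.INTER_CUBIC);b=cv2.resize(im[80:300,360:480],None,fx=2.73,fy=2.73,interpolation=cv2.INTER_CUBIC)
h=np.zeros((600,a.shape[1]+b.shape[1],3),np.uint8);h[:a.shape[0],:a.shape[1]]=a;h[:b.shape[0],a.shape[1]:]=b[:600]
cv2.imwrite("pics/w3c.png",h);print(a.shape,b.shape)
```

```text
(600, 390, 3) (601, 328, 3)
```

View pics/w3c.png

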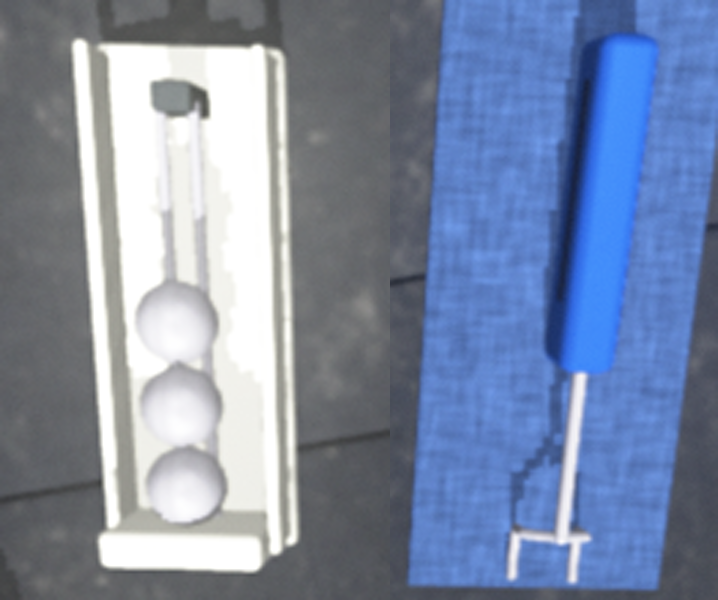

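Run:
```python
from h import *
p=loadpose("w3")
A=lambda pts:np.array(pts)/3.+[140,55]
B=lambda pts:(np.array(pts)-[390,0])/2.7273+[360,80]
b=onplane("wrist",A([(177,321),(181,407),(186,484)]),[.027,.026,.025],p);print("balls",b.round(4).tolist(),np.linalg.norm(np.diff(b,axis=0),axis=1))
r=onplane("wrist",A([(163,115),(197,115),(169,260),(204,260)]),[.018,.018,.0165,.0165],p)
print("rods",r.round(4).tolist()); m0=(r[0]+r[1])/2;m1=(r[2]+r[3])/2;print(m0,m1,np.degrees(np.arctan2(*(m1-m0)[1::-1])))
w=onplane("wrist",A([(79,42),(258,46),(109,525),(272,550)]),.022,p);print("walls L/R (L outer, R inner)",w.round(4).tolist(),[np.degrees(np.arctan2(*(w[i+2]-w[i])[1::-1])) for i in(0,1)])
k=onplane("wrist",A([(100,535),(267,540),(180,97)]),[.035,.035,.023],p);print("block,stop",k.round(4).tolist())
s=onplane("wrist",B([(577,375),(563,535),(512,578),(573,580)]),[.0175,.0175,.006,.006],p);print("spoon wire,tips",s.round(4).tolist(),np.degrees(np.arctan2(*(s[1]-s[0])[1::-1])))
h=onplane("wrist",B([(590,45),(657,45),(553,362),(612,365)]),.024,p);print("handle",h.round(4).tolist(),h.mean(0),[np.degrees(np.arctan2(*(h[i+2]-h[i])[1::-1])) for i in(0,1)])
```

```text
balls [[0.5577, -0.1575, 0.027], [0.5622, -0.1371, 0.026], [0.5661, -0.1179, 0.025]] [0.02091013 0.01959315]
rods [[0.5517, -0.2046, 0.018], [0.5438, -0.2032, 0.018], [0.5591, -0.1721, 0.0165], [0.5506, -0.1706, 0.0165]]
[ 0.54773093 -0.20390365  0.018     ] [ 0.55489887 -0.17133057  0.0165    ] 77.58945495203552
walls L/R (L outer, R inner) [[0.5657, -0.2225, 0.022], [0.5253, -0.2147, 0.022], [0.5893, -0.1104, 0.022], [0.5495, -0.0967, 0.022]] [np.float64(78.08897589718828), np.float64(78.36256047374346)]
block,stop [[0.5868, -0.1106, 0.035], [0.5466, -0.1024, 0.035], [0.5454, -0.2069, 0.023]]
spoon wire,tips [[0.3952, -0.0858, 0.0175], [0.4038, -0.0379, 0.0175], [0.4181, -0.0213, 0.006], [0.3993, -0.0174, 0.006]] 79.90484213842426
handle [[0.3859, -0.1732, 0.024], [0.369, -0.1702, 0.024], [0.4033, -0.0923, 0.024], [0.3872, -0.0886, 0.024]] [ 0.38634366 -0.131083    0.024     ] [np.float64(77.88560335519117), np.float64(77.41878844777129)]
```

```bash
cat >> h.py <<'E'
B1=np.array([.55795,-.15745]);PT=np.radians(78.0)
SP=np.array([.3863,-.1311]);PS=np.radians(78.5);ZT=.005
def scoop(dx,pz,tr=0.0): # pocket at ball1+dx along track, pocket height pz
    xy=B1+dx*np.array([np.cos(PT),np.sin(PT)]); return spoon_tool([*xy,pz],PT,0,1,loc=(.105,0,.003),tcp=(0,0,ZT))
E
python3 - <<'E'
from h import *
print(onplane("wrist",[(534,185),(595,305),(575,235),(550,235)],.01,loadpose("w1")).round(3).tolist())
for a in ((-.075,.08),(-.075,.0155),(0,.0155),(0,.09)):
    x,q=scoop(*a);print(a,x.round(4),solve_ik(x,q).round(2))
yaw=PS+np.pi
goto([*SP,.07],down(yaw));move_straight([*SP,.007],speed=.12)
s=sense();print(s["time"],s["force"].round(1))
close_gripper(60);s=sense();print(s["time"],s["width"],s["force"].round(1))
move_straight([*SP,.07],speed=.15);s=sense();print(s["time"],s["width"],s["force"].round(1))
snap("wrist","w4");snap("scene","s4");snap("side","d4")
E
```

```text
[[0.451, -0.32, 0.01], [0.321, -0.407, 0.01], [0.4, -0.37, 0.01], [0.4, -0.345, 0.01]]
(-0.075, 0.08) [ 0.5205 -0.3335  0.082 ] [-0.69  0.58 -0.11  0.88  0.   -2.05]
(-0.075, 0.0155) [ 0.5205 -0.3335  0.0175] [-0.69  0.65 -0.18  0.74  0.   -2.05]
(0, 0.0155) [ 0.5361 -0.2602  0.0175] [-0.57  0.62 -0.24  0.71  0.   -1.94]
(0, 0.09) [ 0.5361 -0.2602  0.092 ] [-0.57  0.53 -0.17  0.87  0.   -1.94]
14.925 [ 0.8 -0.  -0.7]
15.5667 0.014674369125882616 [-1.3  0.   7.7]
16.1333 0.014490838192428133 [-0.4  0.  -1.3]
```

View pics/d4.png

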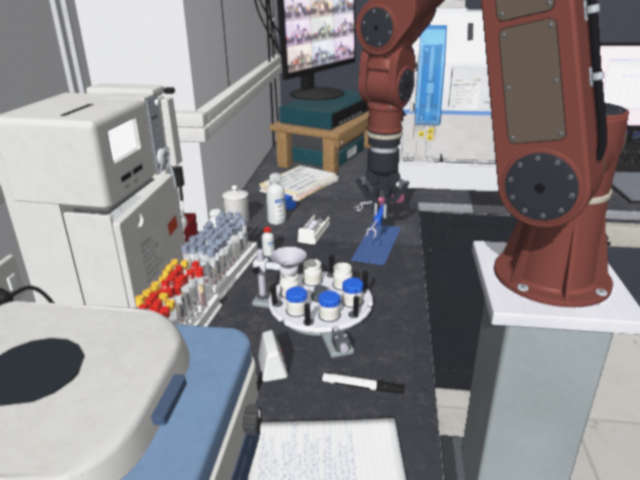

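View pics/w4.png

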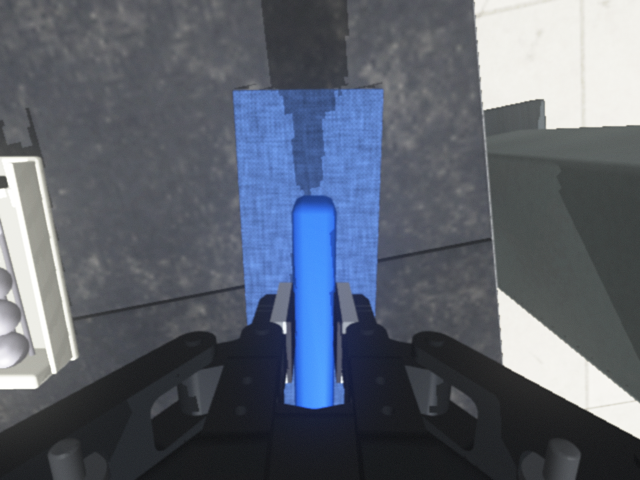

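Run:
```python
from h import *
p=loadpose("w4");print(p[0])
Rs=R.from_euler('z',PS)
org=p[0]-np.array([0,0,ZT])
pt=lambda l:org+Rs.apply(l)
print("back end proj",project("wrist",[pt((-.045,0,.022)),pt((-.045,0,0))],p).round(1).tolist())
L=[(.114,0,.004),(.114,.0095,.004),(.114,-.0095,.004),(.105,0,.003),(.045,0,.0155)]
for n,f in (("scene","s4"),("side","d4")):
    uv=project(n,[pt(l) for l in L]);print(n,uv.round(1).tolist())
    c=uv.mean(0).astype(int);a,b=c-[32,24];im=cv2.imread(f"pics/{f}.png")[b:b+48,a:a+64];cv2.imwrite(f"pics/{f}c.png",cv2.resize(im,None,fx=12,fy=12,interpolation=cv2.INTER_CUBIC));print(a,b)
```

```text
[ 0.38618165 -0.13106637  0.06965498]
back end proj [[314.6, 203.3], [314.5, 193.9]]
scene [[364.6, 258.6], [366.3, 260.5], [363.0, 256.8], [368.0, 258.3], [390.3, 249.3]]
338 232
side [[368.4, 235.4], [372.4, 236.0], [364.4, 234.8], [369.3, 234.1], [375.5, 218.8]]
337 207
```

View pics/d4c.png

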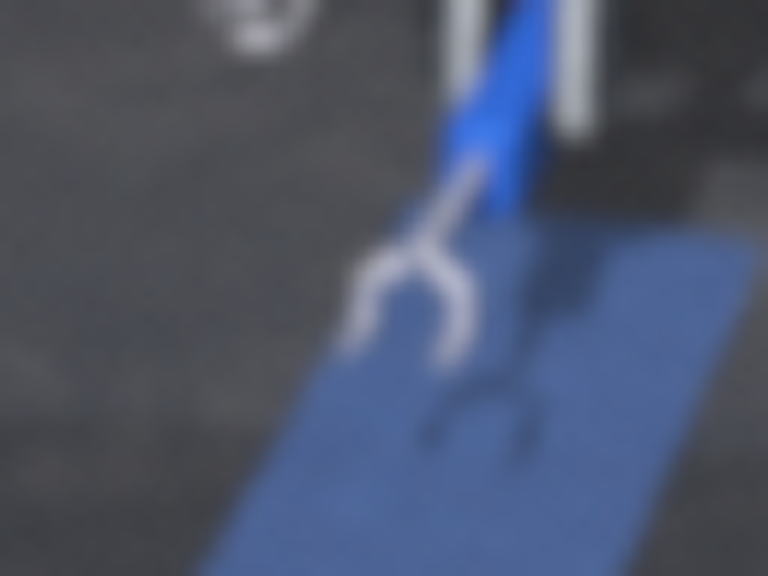

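View pics/s4c.png

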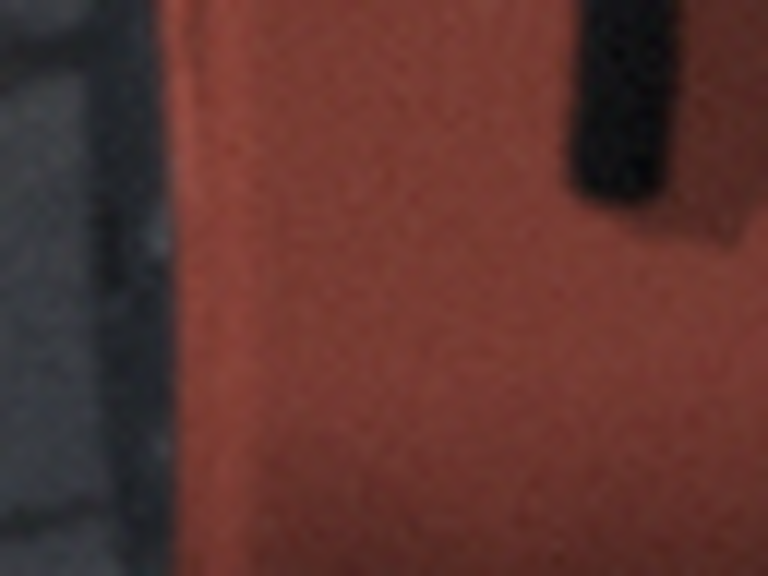

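Spoon is held, centred and level. In d4 the tines are at side px (366,236) and (374,237), within about 1.5 px of prediction, which equals the camera bias seen on the caps. Next I'll move to the track's open end and check alignment there.

Run:
```python
from h import *
x,q=scoop(-.075,.07);goto(x,q)
x,q=scoop(-.075,.0155);move_straight(x,speed=.12);s=sense();print(s["time"],s["force"].round(1))
snap("side","d5");snap("wrist","w5")
im=cv2.imread("pics/d5.png")[200:254,285:357];cv2.imwrite("pics/d5c.png",cv2.resize(im,None,fx=11,fy=11,interpolation=cv2.INTER_CUBIC))
```

```text
17.85 [ 0.5 -0.3 -0.3]
```

View pics/d5c.png

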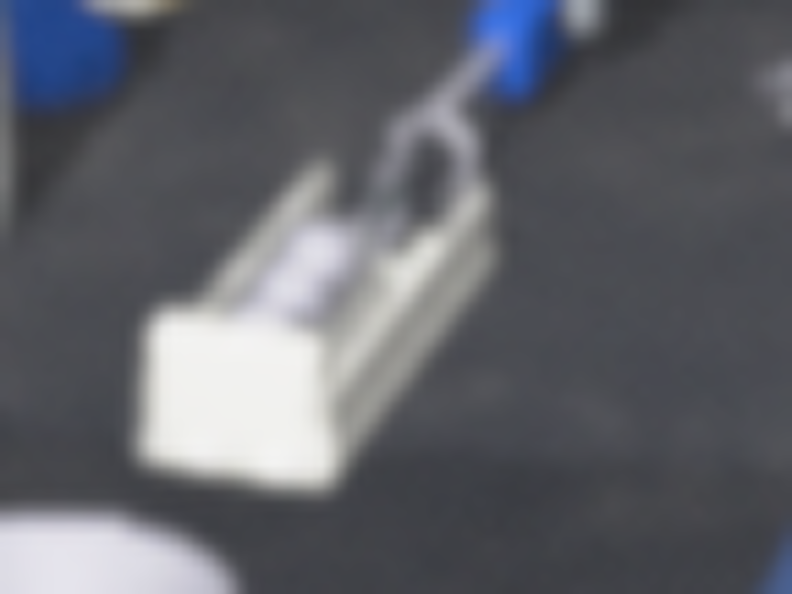

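View pics/w5.png

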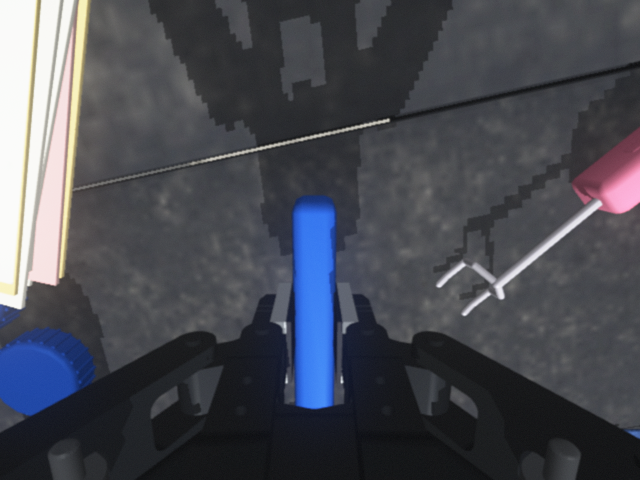

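Run:
```python
from h import *
t=np.array([np.cos(PT),np.sin(PT),0]);n=np.array([-t[1],t[0],0]);T0=np.r_[B1,0]-.004*t
tr=lambda x,y,z:T0+x*t+y*n+[0,0,z]
p=loadpose("d5");Rs=R.from_euler('z',PT);org=p[0]-[0,0,ZT];sp=lambda *l:org+Rs.apply(l)
pts={"block":[tr(55,0,0)*0+tr(.063,.023,.035),tr(.063,-.023,.035),tr(.063,.023,0),tr(.063,-.023,0)],"wall":[tr(-.063,.0215,.022),tr(-.063,-.0215,.022)],
"sp":[sp(.114,.0095,.004),sp(.114,-.0095,.004),sp(.045,0,.0155),sp(.088,0,.0155)]}
im=cv2.imread("pics/d5c.png")
for k,v in pts.items():
    uv=project("side",v)
    for u in uv:
        c=((u-[285,200])+.5)*11-.5; cv2.circle(im,tuple(int(a) for a in c),3,(0,0,255) if k!="sp" else (0,255,0),-1)
    print(k,((uv-[285,200]+.5)*11).round().tolist())
cv2.imwrite("pics/d5o.png",im)
```

```text
block [[319.0, 347.0], [130.0, 319.0], [321.0, 484.0], [134.0, 455.0]]
wall [[488.0, 177.0], [324.0, 155.0]]
sp [[440.0, 191.0], [367.0, 181.0], [492.0, 38.0], [437.0, 103.0]]
```

View pics/d5o.png

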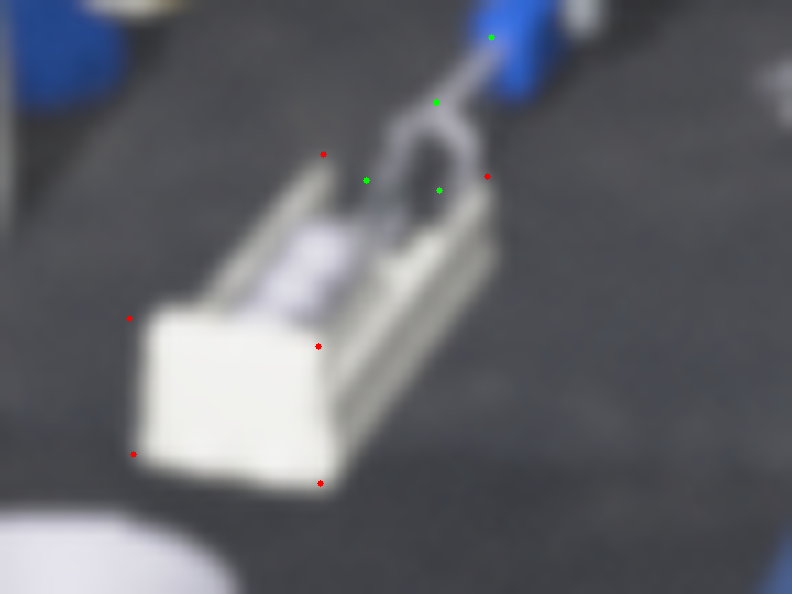

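Overlay: near the track's open end, spoon and tray show the same bias to within about 1 mm (tines ~(380,200) to (465,190) in the crop, tray mouth 325–490). I'll slide in with a force guard, then lift.

Run:
```python
from h import *
x,q=scoop(-.0005,.0155);st=move_straight(x,speed=.07,stop_force=4);s=sense();print(st,s["time"],s["force"].round(1),(s["tcp_pos"]-x).round(4))
snap("side","d6")
if not st:
    x,q=scoop(-.0005,.09);move_straight(x,speed=.1);s=sense();print(s["time"],s["force"].round(1))
snap("side","d7")
a=cv2.imread("pics/d6.png")[180:240,285:357];b=cv2.imread("pics/d7.png")[180:240,285:357]
cv2.imwrite("pics/d67.png",cv2.resize(np.hstack([a,b]),None,fx=5.5,fy=5.5,interpolation=cv2.INTER_CUBIC))
```

```text
False 19.1667 [ 0.9 -0.5 -1.3] [-0.     -0.0004  0.    ]
20.1083 [-0.2 -0.1 -1. ]
```

View pics/d67.png

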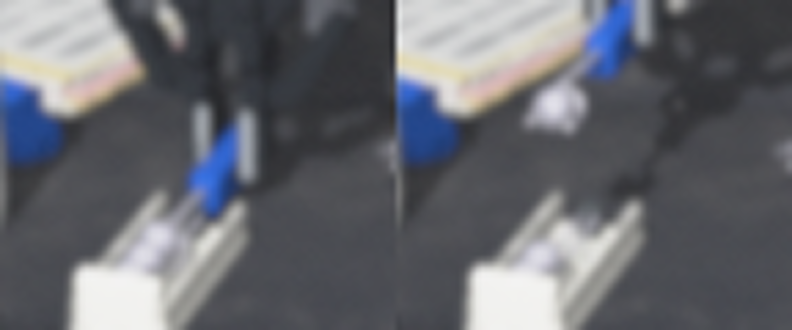

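Ball 1 is in the pocket and two balls remain on the track. Now I'll carry it level to the funnel.

Run:
```python
from h import *
fm=stp(.065,0);d=np.array([np.cos(PT),np.sin(PT)]);tip=fm-.010*d
x,q=scoop(-.0005,.155);move_straight(x,speed=.1)
x,q=spoon_tool([*tip,.156],PT,0,1,tcp=(0,0,ZT));move_straight(x,speed=.12);print(sense()["time"])
x,q=spoon_tool([*tip,.132],PT,0,1,tcp=(0,0,ZT));move_straight(x,speed=.08);s=sense();print(s["time"],s["force"].round(1),s["q"].round(2))
for pi in (15,30,45): print(solve_ik(*spoon_tool([*tip,.13],PT,np.radians(pi),1,tcp=(0,0,ZT))))
snap("side","d8");snap("scene","s8")
a=cv2.imread("pics/d8.png")[220:320,240:360];b=cv2.imread("pics/s8.png")[210:310,210:330]
cv2.imwrite("pics/ds8.png",cv2.resize(np.hstack([a,b]),None,fx=3.3,fy=3.3,interpolation=cv2.INTER_CUBIC))
```

```text
23.775
24.225 [ 0.5  0.1 -0.3] [-0.03  0.39 -0.28  0.9  -0.   -1.39]
[ 0.12852893  0.45580386 -0.13003223  1.0735718  -0.24667164 -1.22183607]
[ 0.26807268  0.58252476  0.06215348  1.30978235 -0.46013659 -1.03221483]
[ 0.38296486  0.7658365   0.29725924  1.61145598 -0.62687426 -0.81007399]
```

View pics/ds8.png

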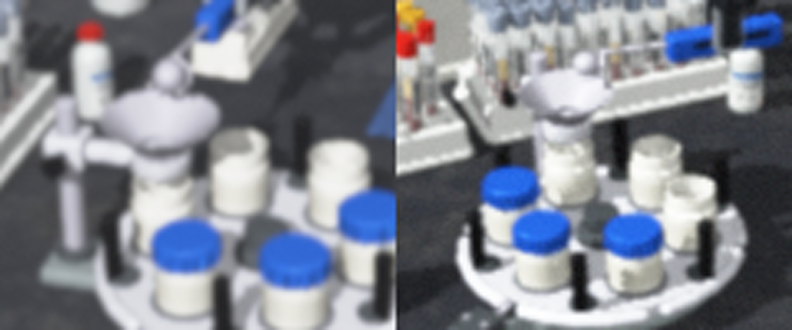

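Run:
```python
from h import *
fm=stp(.065,0);d=np.array([np.cos(PT),np.sin(PT)]);tip=fm-.008*d
for i,pi in enumerate((10,20,30,40,47)):
    x,q=spoon_tool([*tip,.131],PT,np.radians(pi),1,tcp=(0,0,ZT));move_straight(x,speed=.07,orientation=q)
    if pi==30: snap("side","d9a")
wait(.4);s=sense();print(s["time"],s["force"].round(1))
snap("side","d9");snap("scene","s9")
a=cv2.imread("pics/d9.png")[220:320,240:360];b=cv2.imread("pics/s9.png")[210:310,210:330]
cv2.imwrite("pics/ds9.png",cv2.resize(np.hstack([a,b]),None,fx=3.3,fy=3.3,interpolation=cv2.INTER_CUBIC))
```

```text
26.85 [-0.3 -0.8 -0.2]
```

View pics/ds9.png

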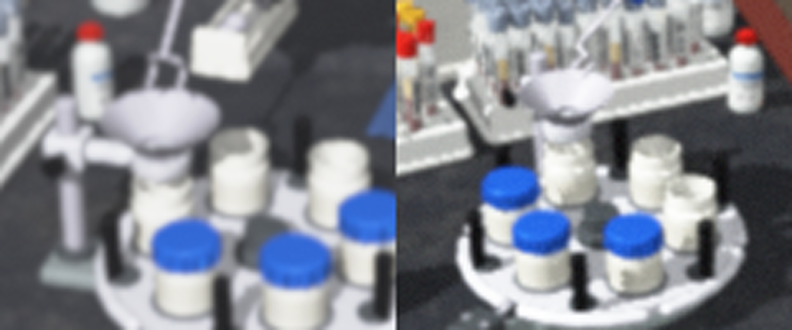

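The ball has left the tines and isn't on the carousel or the worktop. I'll level the spoon, carry it back and lay it on the mat.

Run:
```python
from h import *
fm=stp(.065,0);d=np.array([np.cos(PT),np.sin(PT)]);tip=fm-.02*d
for pi,z in ((25,.15),(0,.165)):
    x,q=spoon_tool([*tip,z],PT,np.radians(pi),1,tcp=(0,0,ZT));move_straight(x,speed=.12,orientation=q)
print(sense()["time"])
Q=down(PS+np.pi)
goto([*SP,.10],Q)
move_straight([*SP,.03],speed=.15)
st=move_straight([*SP,.0072],speed=.04,stop_force=4);s=sense();print(st,s["time"],s["tcp_pos"].round(4),s["force"].round(1))
open_gripper();wait(.1)
move_straight([*SP,.09],speed=.15);print(sense()["time"])
snap("wrist","w10");snap("side","d10");print(sense()["q"].round(2))
```

```text
28.0667
True 30.2083 [ 0.386  -0.131   0.0074] [-1.3  0.8  7.7]
31.6917
[-0.51  0.22 -0.67  0.68 -0.   -1.88]
```

View pics/w10.png

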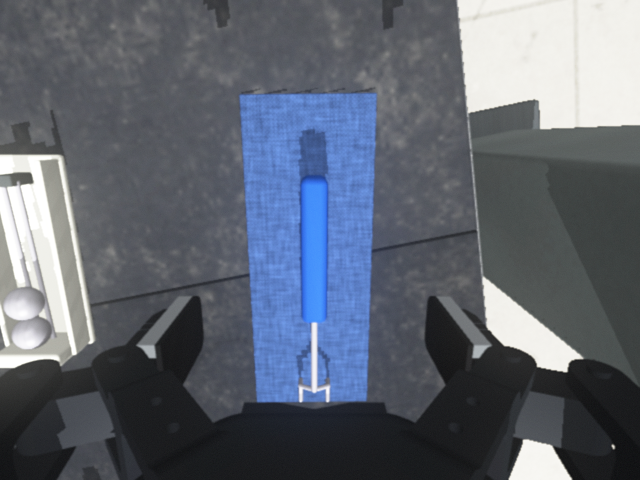

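View pics/d10.png

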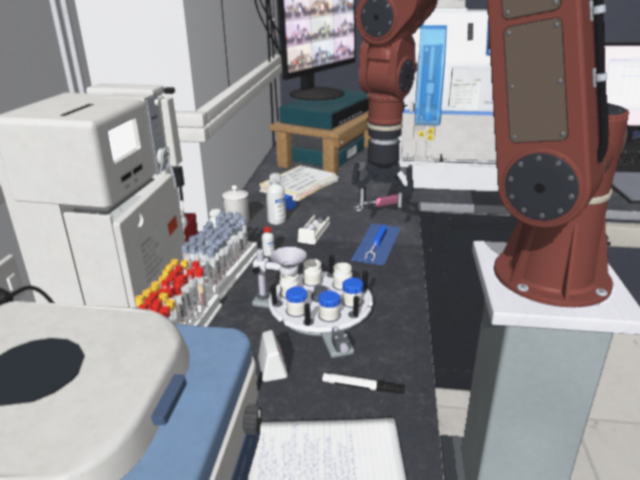

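Spoon lies flat on the mat in its old place, with two balls left on the track. Last check: look straight down the funnel.

Run:
```python
from h import *
fm=stp(.065,0);yaw=PS+np.pi
move_straight([*SP,.2],speed=.2)
xy=fm-.0666*np.array([np.cos(yaw),np.sin(yaw)])
goto([*xy,.22],down(yaw));print(sense()["time"])
im,p=snap("wrist","w11");u=project("wrist",[*fm,.05],p)[0];print(u)
a,b=(u-[75,75]).astype(int);b=max(b,0)
cv2.imwrite("pics/w11c.png",cv2.resize(im[b:b+150,a:a+150],None,fx=4,fy=4,interpolation=cv2.INTER_CUBIC))
snap("scene","s11")
```

```text
34.05
[314.27992076 139.51781789]
```

View pics/w11c.png

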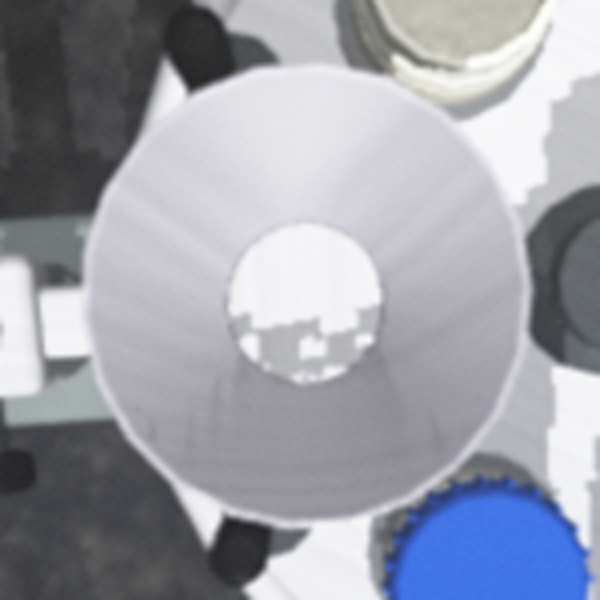

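View pics/w11.png

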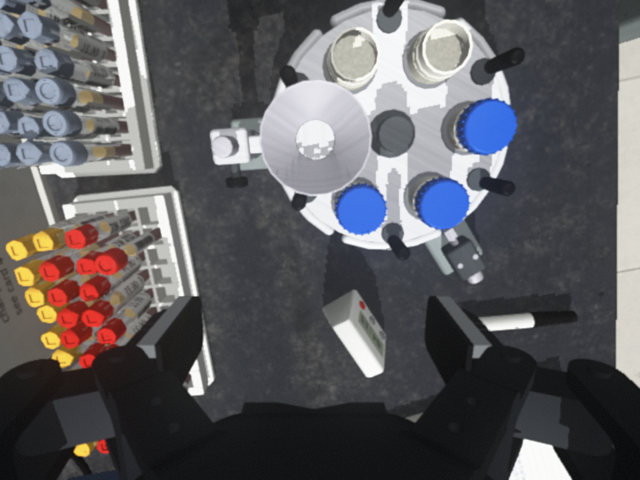

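The funnel view shows no ball lying in the cone. The bore floor has the same light patchy look as before the pour, when a blue cap stood under it, so the picture cannot show into the jar. Last, a check of the lock, the bystanders and the worktop against the first images.

Run:
```python
from h import *
for k in ("side0","d1","d10","s1","s11"):
    hsv=cv2.cvtColor(cv2.imread(f"pics/{k}.png"),cv2.COLOR_BGR2HSV);m=cv2.inRange(hsv,(105,170,90),(125,255,255))
    nn,l,s,c=cv2.connectedComponentsWithStats(m);print(k,[c[i].round(1).tolist() for i in range(1,nn) if s[i,4]>60])
a=cv2.imread("pics/side0.png");b=cv2.imread("pics/d10.png")
d=(cv2.absdiff(a,b).max(2)>40).astype(np.uint8);d[:150]=0;d[:,430:]=0
nn,l,s,c=cv2.connectedComponentsWithStats(d);print("changed",[s[i].tolist() for i in range(1,nn) if s[i,4]>8])
for n,(x,y,w,h) in {"pen":(318,370,90,26),"timer":(255,328,36,56),"dropper":(258,225,18,30),"reagent":(265,170,24,56)}.items():
    r=cv2.matchTemplate(b[y-8:y+h+8,x-8:x+w+8],a[y:y+h,x:x+w],cv2.TM_CCOEFF_NORMED);_,v,_,loc=cv2.minMaxLoc(r);print(n,round(v,3),loc[0]-8,loc[1]-8)
```

```text
side0 [[289.4, 202.5], [380.3, 234.7], [288.1, 278.8], [296.0, 294.3], [328.7, 298.7]]
d1 [[289.4, 202.5], [380.2, 234.8], [353.2, 285.1], [296.0, 294.4], [328.7, 298.6]]
d10 [[289.5, 202.6], [379.5, 235.0], [353.2, 285.1], [296.0, 294.3], [328.7, 298.6]]
s1 [[607.1, 169.3], [243.9, 266.2], [253.5, 279.9], [281.1, 281.1]]
s11 [[607.0, 163.4], [243.8, 266.2], [253.5, 279.9], [281.1, 281.1]]
changed [[388, 150, 26, 39, 493], [386, 164, 5, 3, 12], [360, 189, 4, 13, 32], [377, 193, 28, 15, 246], [315, 223, 5, 5, 17], [278, 273, 22, 14, 242], [342, 277, 22, 18, 326]]
pen 1.0 0 0
timer 1.0 0 0
dropper 1.0 0 0
reagent 0.996 0 0
```

Run:
```python
from workcell import *
close_job(); print(sense()["time"])
```

```text
the job is handed in; nothing more can be done
the job is handed in; nothing more can be done
```

I turned the carousel one step by a peg, tipped one ball through the funnel using the blue spoon, and laid the spoon back on its mat. I handed the job in at about 34 s. I never saw the ball inside the jar.

**Final checks:**
- **Carousel:** an open jar is under the funnel. The caps sit within 0.1 px of where they were when locked, so it is at +60°, and this held after the pour.
- **Ball:** one ball left the tines, and it shows nowhere in the funnel, on the carousel or on the worktop. From above, the bore looks closed; it looked the same earlier with a capped jar below, so that view could not confirm the ball in the jar.
- **Track:** the other two balls are still on it.
- **Spoon:** it lies flat on the blue mat, within about 1–2 mm of where it started.
- **Bystanders:** the timer, dropper, reagent bottle and pen match their first image with no shift. The pink look-alike was left alone.

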